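Hang the charger cradle on the stand

ROBOT

A 6-joint arm with a two-finger parallel gripper is mounted at the origin on a cart in front of the work surface, level with it; the furniture and walls round the work are solid. World frame = base frame: x ahead of the robot, y to its left, z up, the work surface at z = 0. Lengths are in m, angles in rad, forces in N, time in s.
With the tool pointing down it reaches from about 0.375 to 0.9 m from the base axis. Payload 3.1 kg.
Tool frame: the origin (TCP) lies on the centre line of the jaws, within the pads' length; the fingertips stand 17 mm ahead of it and the grasp point (between the pads) lies 2 mm behind it (ctrl.finger_overhang is the distance from the TCP to the fingertips, in m); z points along the fingers, y is the line along which they close (so a half turn about z gives the same grasp; the last joint's range is limited). The gripper opens to 85 mm and grips with 20 to 120 N. Pads are 22 mm wide; open, the fingers measure 114 mm over their backs; the gripper's body (76 mm by 85 mm) begins 54 mm behind the grasp point. The pads swing forward as they close: fully open they stand 13 mm farther back than shut.
Start: joints at [1.038, 0.527, 1.433, -0, 1.181, -0.178], TCP at [0.216, 0.586, 0.248] pointing down, gripper open.
Joint ranges: [-3.08, 3.08], [-0.75, 2.2], [0.22, 2.44], [-1.43, 4.57], [0, 2.65], [-2.85, 2.85]. Speed limits (rad/s): [2.79, 2.79, 3.14, 3.14, 3.14, 3.14].

INTERFACE

Orientations are given as a unit quaternion [w, x, y, z].
In Python, from rig import ctrl gives the robot as it stands. The module is installed in compiled form; this text tells all that it offers.
- The arm moves only by the tool step_arm, never from a script. Its argument "plan" is a list of rows, each a list of 7 numbers: the opening, from 0 (shut) to 1 (fully open), then the shift along the tool's x, y, z in m, then the turn, a rotation vector about the tool's x, y, z in rad. In form: [[fingers, tx, ty, tz, ax, ay, az], ...]. A call has 1 to 5 rows; each row is the pose to reach, as a shift and turn from the pose commanded when the call began, along the tool's axes at that moment; what a row does not reach only later rows make up. A row lasts 1/8 s, in which the tool goes at most 62.5 mm and 10.7 degrees, less where a joint would pass 70% of its speed; a pose out of reach is approached as far as the arm can. A call with a gripper value outside its range is refused whole. The fingers move at their own pace and stop on an object; the grip force is fixed at half the most. Time passes only in rows, so rows that repeat a pose let the fingers close. It gives the time, the measured TCP pose, the force, the opening and the grip force at its end, in the units of the state.
- ctrl.get_state(): the state, without advancing time (a new reading comes with each control period).
- ctrl.get_image(name): name is "scene" or "side" or "wrist"; returns the picture (384x512x3 uint8, red, green, blue); there is no depth.
- ctrl.camera_info(name): a dict with "vfov" (degrees; the focal length in pixels is half the picture's height over the tangent of half this angle, whatever the lens; pixels are square), "cx", "cy" (the principal point, pixels), "world_from_camera" (4x4, takes a point from camera to world coordinates). Camera axes: x right, y up, looking along -z (the intrinsics and any distortion apply to the point x, -y, -z); pixel columns grow to the right and rows downward; lengths in m; the calibration is good to about 2 mm. A picture is of the moment at which its call begins: read the wrist's pose just before it. camera_info takes no time and is no camera call; for the wrist camera it gives the pose at the moment of the call.
- ctrl.close_job(): hands the job in; it is judged then, once.
Trained networks look in the newest picture that a camera, given by its name, has taken for a name from the list of things; names that differ only in an ending like _2 or _b are one class to them, and where a whole thing is asked for, a point or a joint stands for the part that bears it (a point fixed in the world has none). Each returns a list of dicts, best first, with "p" (0 to 1); they miss things now and then, are a little off and sometimes report something else, mostly with a low value. They report only what shows in the picture. A call takes as long as a camera call.
- ctrl.trace(label, camera): "mask" (384x512 bool, what is visible of it) and "rect" ([left, top, right, bottom] in pixels, round what is visible of it).
The state is a dict: "time": time; "q": joint angles; "dq": joint speeds; "joint_efforts": joint torques, N m; "tcp_pos": TCP position; "ee_rot": TCP orientation; "contact_force": force on the tool from outside, world axes, zero at the start; "wrist_torque": the same for the moment, N m; "opening": finger opening in m; "grasp_force": force on a finger pad.
Only numpy, scipy, OpenCV 4.12 (cv2) and the standard library are available. Lean on these libraries where they do the work, as an engineer would, in place of code of your own. Each camera call takes 0.05 s, during which the arm holds its last target. There are 200 camera calls.

TASK

Hang the mains adapter, which stands on the bench in its steel keyhole cradle, on the charging stand: pass the eye of the keyhole over the head of the screw in the upper rail until the cradle lies flush on the rail, then slide it down by hand until the end of the narrow slot bears on the screw, and only then let go. The screw was clamped by hand only roughly at the middle of the rail and the cradle hides it, so feel for it gently, without forcing anything; keep the cradle upright and leave the other things on the bench alone.

Things in the scene. Friction and masses are not known exactly. Their poses are not given: they have to be found in the camera images.
- cradle: Upright folded-steel cradle holding a black mains adapter, 58 wide (y), 38 deep, 200 tall, 0.4 to 0.7 kg. Origin: middle of its underside, z up, +x towards its back, y across. Back plate 3 mm thick, back face at x=+18. The smooth sides (x -19 to +17, z up to 196) are gripped across y at the keyhole's height; grip firmly, or it slips and swings.
- keyhole_eye (a point): Centre of the keyhole's round eye on the cradle's back face, 163 mm above the underside. The eye is 16 mm across, so it goes over the 13 mm screw head 1.5 mm off-centre at most. From it the narrow slot, 8 mm wide, runs straight up; 45 degree shoulders lead from eye to slot. Axes as the cradle's.
- keyhole_end (a point): Where the screw's axis lies in the keyhole when the cradle is fully home: at the slot's upper end, on the back face, 184 mm above the underside, 21 mm above the eye's centre. Axes as the cradle's.
- stand: Fixed charging stand of 30 mm slotted aluminium profile, 210 wide, 228 tall: two feet 176 long and 30 high, two uprights, and between them two level rails 150 long, front faces in one plane, centred 210 and 80 above the bench. Origin on the bench under the middle of the rails' front face; x points away into it, y along it. The hung cradle clears the bench by 26 mm.
- rail_mid (a point): Middle of the upper rail's flat front face, 210 mm above the bench; axes as the stand's. The screw points to -x at just this height, but up to 15 mm to either side along y (not measured: see or feel for it). Black M6 screw, 6 mm shank, domed head 13 mm across and 4 mm high; head's underside 5 mm, its top 9 mm before the rail's face. The screw stays put.
- multimeter: Bystander: red and black hand multimeter, 145x70x44, lying on the bench; origin in the middle of its underside.
- insul_tape: Bystander: roll of yellow tape, 62 across, 17 high, lying flat; origin in the middle of its underside.
- usb_charger: Bystander: white plug-in charger, 44x76x30, lying on the bench; origin in its underside.

How it is judged:
On the way, in this order (a step that is already met when the one before it is completed fails the run):
1. the eye of the keyhole is over the screw head: the cradle's back lies on the rail (within 4 mm) with the slot's end still more than 9 mm above the screw (x of each of keyhole_eye, keyhole_end in the frame of rail_mid above -0.004 m and y of keyhole_end in the frame of rail_mid between -0.0185 and 0.0185 m and z of keyhole_end in the frame of rail_mid between 0.009 and 0.027 m), for 0.1 s.
2. the cradle is slid down until the slot's end bears on the screw (within 3 mm, pressing with over 2 N), still held in the fingers (x of keyhole_end in the frame of rail_mid above -0.004 m and z of keyhole_end in the frame of rail_mid below 0.003 m and contact force between the fingers and cradle above 2 N and contact force between cradle and stand above 2 N), for 0.1 s.
At the end, for the whole second after the job is handed in: The cradle hangs released and at rest on the screw: its back on the rail within 4 mm, the slot's end down on the screw within 3 mm, within 18 mm of the rail's middle and upright within 6 degrees (x of keyhole_end in the frame of rail_mid above -0.004 m and y of keyhole_end in the frame of rail_mid between -0.0185 and 0.0185 m and z of keyhole_end in the frame of rail_mid between -0.003 and 0.003 m and angle between cradle's own z axis and vertical below 0.1 rad and linear speed of cradle below 0.02 m/s and angular speed of cradle below 0.2 rad/s); the robot touches nothing.
It fails at once if the cradle is pressed against the stand or its screw with more than 30 N (contact force between cradle and stand above 30 N).
It fails at once if the cradle is tipped by more than 20 degrees (angle between cradle's own z axis and vertical above 0.35 rad).
It fails at once if the multimeter, the tape roll or the charger is shifted by more than 15 mm (distance of any of multimeter, insul_tape, usb_charger from where it was at the start of the episode above 0.015 m).
It also fails if it takes over 72 s, if anything falls off the work surface, if the arm or the gripper's body presses on something with over 40 N, if the wrist force passes 120 N, or if a joint passes its speed limit or range.

## Working session

There is one attempt and no reset: what is moved stays moved. The work goes in short steps, Python scripts to look and compute and a tool call to move; the robot and the scene stay as the last step left them, time stands still between calls to the robot, and variables do not carry over. Pictures are saved under pics/ and viewed, at most 10 in all, crops included, and the job is handed in when it is done.

Besides the shell and the picture viewer there is one more tool, called after ">>>" as name(argument=value, ...) on one line, values as JSON. step_arm: Moves the arm, as the interface text tells. Its arguments: {"type":"object","properties":{"plan":{"type":"array","items":{"type":"array","items":{"type":"number"}}}},"required":["plan"]}

```bash
mkdir -p pics; python3 - <<'E'
from rig import ctrl
import cv2,numpy as np
s=ctrl.get_state();print({k:np.round(v,3).tolist() for k,v in s.items()})
ims=[]
for c in("scene","side"):
    im=ctrl.get_image(c);i=ctrl.camera_info(c);print(c,i)
    cv2.imwrite(f"pics/{c}0.png",im[:,:,::-1])
    for l in("cradle","stand","multimeter","insul_tape","usb_charger"):
        print(c,l,[(d['p'],d['rect']) for d in ctrl.trace(l,c)][:2])
E
```

```text
{'time': 0.0, 'q': [1.038, 0.528, 1.434, 0.0, 1.181, -0.178], 'dq': [0.001, 0.001, -0.0, -0.001, -0.001, 0.001], 'joint_efforts': [-0.001, -44.235, -17.802, -0.0, 0.009, -0.0], 'tcp_pos': [0.216, 0.586, 0.247], 'ee_rot': [-0.0, 0.176, 0.984, -0.001], 'contact_force': [0.309, -0.456, 0.374], 'wrist_torque': [-0.003, 0.042, -0.015], 'grasp_force': 0.0, 'opening': 0.086}
scene {'vfov': 54.28902706053831, 'cx': 259.67981093124314, 'cy': 187.87137509248998, 'world_from_camera': array([[ 0.63482228,  0.46805254, -0.61475808, -0.08996493],
       [-0.77261338,  0.39310208, -0.49853718, -0.62206992],
       [ 0.00832108,  0.79145283,  0.61117361,  0.79273417],
       [ 0.        ,  0.        ,  0.        ,  1.        ]])}
scene cradle [(0.65, [288.0, 215.0, 323.1, 286.6])]
scene stand [(0.62, [186.3, 118.4, 252.0, 215.6])]
scene multimeter [(0.74, [207.3, 224.3, 257.3, 261.9])]
scene insul_tape [(0.56, [349.2, 297.9, 374.6, 324.3])]
scene usb_charger [(0.75, [146.3, 181.9, 163.4, 194.6])]
side {'vfov': 43.13955374386675, 'cx': 251.4927480359633, 'cy': 192.94005790378222, 'world_from_camera': array([[-0.77883521, -0.47407563,  0.41069211,  1.18070884],
       [ 0.6271431 , -0.59939406,  0.49741159,  0.66973517],
       [ 0.0103557 ,  0.64496438,  0.76414247,  1.30582857],
       [ 0.        ,  0.        ,  0.        ,  1.        ]])}
side cradle [(0.56, [220.5, 125.4, 237.7, 151.1])]
side stand [(0.9, [224.3, 199.2, 315.1, 305.6])]
side multimeter [(0.85, [267.4, 184.1, 297.6, 220.4]), (0.61, [221.6, 122.7, 237.4, 147.2])]
side insul_tape [(0.56, [193.4, 135.0, 209.7, 151.8])]
side usb_charger [(0.48, [347.6, 266.9, 361.5, 284.3])]
```

View pics/scene0.png

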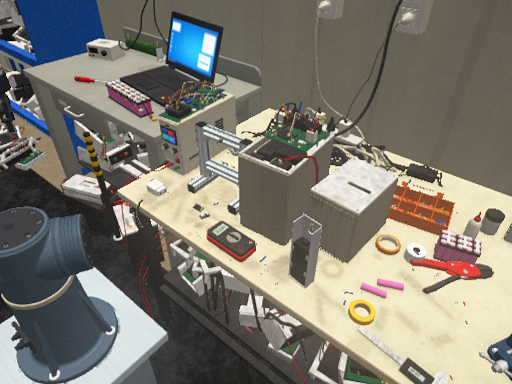

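View pics/side0.png

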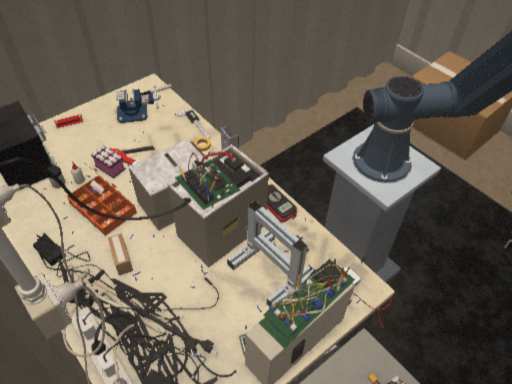

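```bash
cat > h.py <<'E'
from rig import ctrl
import cv2,numpy as np
def ray(c,u,v,i=None):
    i=i or ctrl.camera_info(c);f=192/np.tan(np.radians(i['vfov']/2));T=i['world_from_camera']
    d=T[:3,:3]@np.array([(u-i['cx'])/f,-(v-i['cy'])/f,-1]);return T[:3,3],d
def onz(c,u,v,z,i=None):
    o,d=ray(c,u,v,i);return o+d*(z-o[2])/d[2]
def proj(c,P,i=None):
    i=i or ctrl.camera_info(c);f=192/np.tan(np.radians(i['vfov']/2));T=i['world_from_camera']
    p=(np.atleast_2d(P)-T[:3,3])@T[:3,:3];return np.c_[i['cx']-f*p[:,0]/p[:,2],i['cy']+f*p[:,1]/p[:,2]]
E
python3 - <<'E'
from h import *
a=cv2.imread("pics/scene0.png");b=cv2.imread("pics/side0.png")
A=cv2.resize(a[110:300,180:335],None,fx=3,fy=3,interpolation=2)   # 465x570
B=cv2.resize(b[190:315,215:325],None,fx=3,fy=3,interpolation=2) #330x375
C=np.zeros((570,800,3),np.uint8);C[:570,:465]=A;C[:375,467:797]=B;cv2.imwrite("pics/crop1.png",C)
for n,u,v in(("cr",292,275),("cr",304,286),("cr",320,274),("mm",232,245),("tape",362,312),("chg",155,188),("boxcorner",242,225)):print(n,onz("scene",u,v,0).round(3))
for z in(.225,):
  for n,u,v in(("L",250,205),("R",305,245)):print(n,onz("side",u,v,z).round(3))
E
```

```text
cr [ 0.469 -0.282  0.   ]
cr [ 0.46  -0.327  0.   ]
cr [ 0.52  -0.338 -0.   ]
mm [ 0.447 -0.086  0.   ]
tape [ 0.486 -0.479  0.   ]
chg [0.475 0.301 0.   ]
boxcorner [ 0.529 -0.052 -0.   ]
L [ 0.631 -0.001  0.225]
R [0.602 0.197 0.225]
```

View pics/crop1.png

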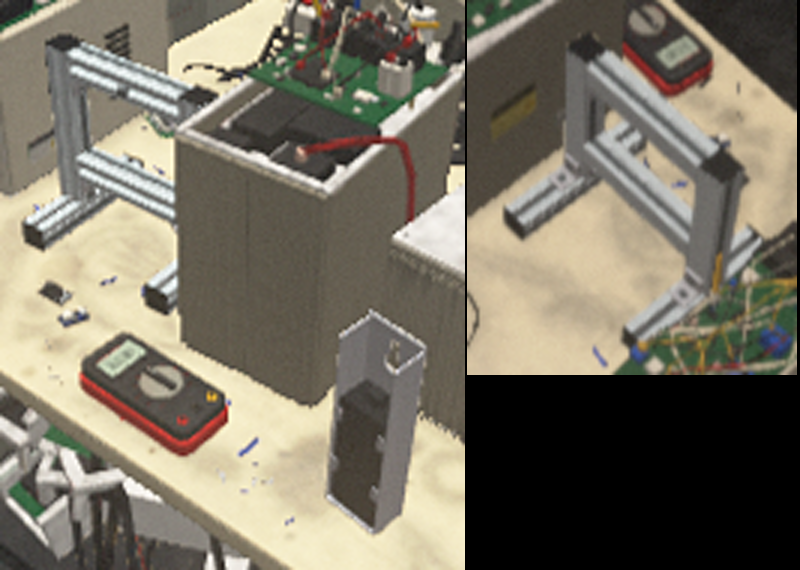

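```bash
python3 - <<'E'
from h import *
for n,p in(("capL",(200.7,124.7)),("capR",(246.7,142.7)),("screw",(220.7,140.7)),("railfrontL",(203.5,131)),("boxtopL",(240,155)),("boxtopFront",(288.5,174.5))):
    for z in(.21,.228,.25): print(n,z,onz("scene",*p,z).round(3))
print("box",onz("scene",284,244,0).round(3))
for n,p in(("capR",(255,205)),("capL",(298.3,243.3))): print("side",n,onz("side",*p,.228).round(3))
i=ctrl.camera_info("wrist");s=ctrl.get_state()
from scipy.spatial.transform import Rotation as R
q=s['ee_rot'];Rt=R.from_quat([q[1],q[2],q[3],q[0]]).as_matrix();T=i['world_from_camera']
print(Rt.round(3),i['vfov'],i['cx'],i['cy']);print((Rt.T@(T[:3,3]-s['tcp_pos'])).round(4),(Rt.T@T[:3,:3]).round(3))
E
```

```text
capL 0.21 [0.632 0.213 0.21 ]
capL 0.228 [0.61  0.187 0.228]
capL 0.25 [0.583 0.156 0.25 ]
capR 0.21 [0.643 0.025 0.21 ]
capR 0.228 [0.621 0.005 0.228]
capR 0.25 [ 0.593 -0.02   0.25 ]
screw 0.21 [0.601 0.093 0.21 ]
screw 0.228 [0.58  0.071 0.228]
screw 0.25 [0.554 0.044 0.25 ]
railfrontL 0.21 [0.609 0.176 0.21 ]
railfrontL 0.228 [0.588 0.151 0.228]
railfrontL 0.25 [0.561 0.121 0.25 ]
boxtopL 0.21 [ 0.579 -0.005  0.21 ]
boxtopL 0.228 [ 0.558 -0.025  0.228]
boxtopL 0.25 [ 0.533 -0.048  0.25 ]
boxtopFront 0.21 [ 0.591 -0.169  0.21 ]
boxtopFront 0.228 [ 0.57  -0.183  0.228]
boxtopFront 0.25 [ 0.544 -0.2    0.25 ]
box [ 0.547 -0.199  0.   ]
side capR [0.622 0.009 0.228]
side capL [0.614 0.183 0.228]
[[-0.938  0.346  0.   ]
 [ 0.346  0.938  0.   ]
 [-0.     0.    -1.   ]] 61.52771585829642 252.64738077450565 193.722571443516
[ 0.0807  0.0002 -0.1248] [[-0.001  0.949  0.314]
 [ 1.     0.001  0.   ]
 [ 0.     0.314 -0.949]]
```

```bash
cat >> h.py <<'E'
from scipy.spatial.transform import Rotation as R
def st():
    s=ctrl.get_state();q=s['ee_rot'];return s,np.array(s['tcp_pos']),R.from_quat([q[1],q[2],q[3],q[0]])
def goal(p,yaw):
    """tool down, tool x along world -x turned by yaw -> shift & turn in tool axes"""
    s,t,r=st();g=R.from_matrix(R.from_euler('z',yaw).as_matrix()@np.diag([-1.,1,-1]))
    print("t",round(s['time'],2),"tcp",t.round(4),"F",np.round(s['contact_force'],1),"shift",(r.inv().apply(np.array(p)-t)).round(4),"turn",(r.inv()*g).as_rotvec().round(4))
E
python3 -c "
from h import *
goal([.58,.095,.33],.056)"
```

```text
t 0.6 tcp [0.2165 0.5863 0.2483] F [ 0.1  0.5 -0.6] shift [-0.5112 -0.3349 -0.0817] turn [ 0.      0.     -0.4098]
```

>>> step_arm(plan=[[1,-0.05,-0.033,-0.012,0,0,-0.1],[1,-0.1,-0.066,-0.024,0,0,-0.2],[1,-0.15,-0.1,-0.036,0,0,-0.3],[1,-0.2,-0.133,-0.048,0,0,-0.41],[1,-0.25,-0.166,-0.06,0,0,-0.41]])

```text
time: 1.23
tcp_pos: [0.3945, 0.3424, 0.309]
ee_rot: [0.0, -0.028, 1.0, 0.0]
contact_force: [0.9, -0.3, -0.1]
opening: 0.0854
grasp_force: 0.0
```

```bash
python3 -c "
from h import *
goal([.58,.095,.33],.056)"
```

```text
t 1.23 tcp [0.3945 0.3424 0.309 ] F [ 0.9 -0.3 -0.1] shift [-0.1711 -0.2575 -0.021 ] turn [0.0004 0.0009 0.001 ]
```

>>> step_arm(plan=[[1,-0.034,-0.05,-0.005,0,0,0],[1,-0.068,-0.1,-0.01,0,0,0],[1,-0.102,-0.15,-0.015,0,0,0],[1,-0.136,-0.205,-0.021,0,0,0],[1,-0.17,-0.255,-0.021,0,0,0]])

```text
time: 1.85
tcp_pos: [0.5785, 0.0974, 0.3302]
ee_rot: [0.001, -0.028, 1.0, 0.0]
contact_force: [0.1, 1.2, -0.7]
opening: 0.0857
grasp_force: 0.0
```

>>> step_arm(plan=[[1,0,0,0,0,0,0],[1,0,0,0,0,0,0]])

```text
time: 2.1
tcp_pos: [0.5768, 0.0992, 0.329]
ee_rot: [-0.001, -0.028, 1.0, 0.0]
contact_force: [0.2, -0.4, 0.4]
opening: 0.0857
grasp_force: 0.0
```

```bash
python3 -c "
from h import *
goal([.58,.095,.33],.056)
i=ctrl.camera_info('wrist');np.save('w1.npy',i,allow_pickle=True)
im=ctrl.get_image('wrist')[:,:,::-1];cv2.imwrite('pics/w1.png',im);cv2.imwrite('pics/w1b.png',cv2.resize(im,None,fx=1.5,fy=1.5,interpolation=2))
print(proj('wrist',[[.602,.095,.21],[.602-.0045,.020,.225],[.602,.020,.195],[.595,.17,.225]]))"
```

```text
t 2.1 tcp [0.5768 0.0992 0.329 ] F [ 0.2 -0.4  0.4] shift [-0.0029 -0.0044 -0.001 ] turn [ 0.0007 -0.0013 -0.0007]
[[244.73213366 222.91954636]
 [147.04570115 220.31317493]
 [158.11044173 211.498471  ]
 [341.50403775 227.30215362]]
```

View pics/w1b.png

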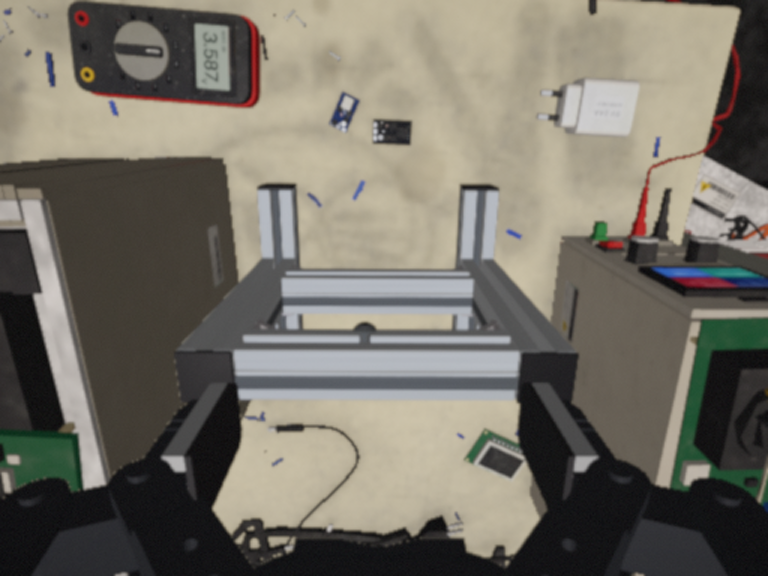

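```bash
python3 -c "
from h import *
i=np.load('w1.npy',allow_pickle=True).item()
for n,u,v in (('outL',120,235),('outR',383.5,235.5),('inL',159,233.5),('inR',346.5,233.5)):
  print(n,onz('wrist',u,v,.228,i).round(4))
print('screw',onz('wrist',243.3,218.7,.212,i).round(4))
im=cv2.imread('pics/w1.png');cv2.imwrite('pics/w1c.png',cv2.resize(im[205:275,110:400],(780,188*1),interpolation=2))
a=cv2.imread('pics/w1.png')[205:275,205:285];cv2.imwrite('pics/w1d.png',cv2.resize(a,None,fx=8,fy=8,interpolation=2))"
```

```text
outL [ 0.6098 -0.0011  0.228 ]
outR [0.5992 0.2015 0.228 ]
inL [0.6069 0.0289 0.228 ]
inR [0.5991 0.1728 0.228 ]
screw [0.5978 0.0929 0.212 ]
```

View pics/w1d.png

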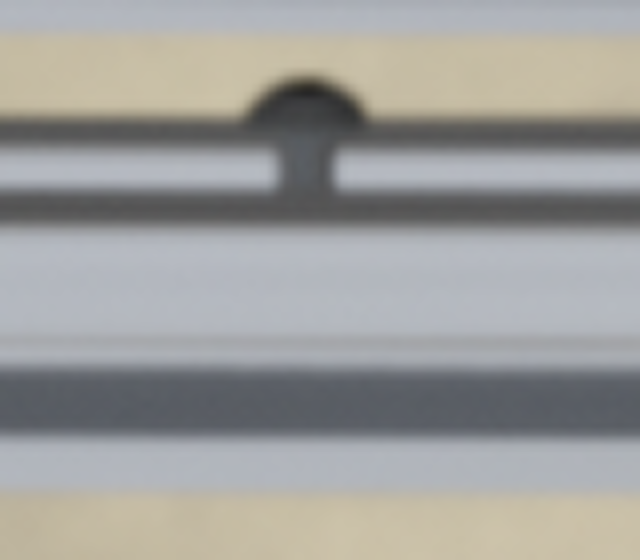

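```bash
python3 -c "
from h import *
i=np.load('w1.npy',allow_pickle=True).item()
g=cv2.GaussianBlur(cv2.cvtColor(cv2.imread('pics/w1.png'),6).astype(float),(3,3),0)
for lo,hi,nm in((228,240,'fronttop'),(258,272,'back')):
  P=[]
  for u in range(170,335,5):
    d=np.diff(g[lo:hi,u]); k=np.argmax(np.abs(d)) if 1 else 0
    w=np.abs(d[max(k-1,0):k+2]); v=lo+.5+(np.arange(max(k-1,0),max(k-1,0)+len(w))@w)/w.sum(); P.append((u,v))
  P=np.array(P);c=np.polyfit(P[:,0],P[:,1],1);r=P[:,1]-np.polyval(c,P[:,0]);print(nm,c,r.std(),np.polyfit(P[:,0],P[:,1],2)[0])
  a,b=[onz('wrist',u,np.polyval(c,u),.225,i) for u in(170,330)];d=b-a;print(a.round(4),b.round(4),'yaw',-d[0]/d[1])
goal([.47,-.31,.38],.056)"
```

```text
fronttop [-7.81022886e-03  2.31278791e+02] 1.1656637257592486 8.612957462070112e-05
[0.6049 0.0367 0.225 ] [0.5971 0.1605 0.225 ] yaw 0.06288473473432807
back [3.38382178e-03 2.58455990e+02] 0.0898386920122703 -3.118310146277093e-05
[0.6304 0.036  0.225 ] [0.6239 0.164  0.225 ] yaw 0.0504371116758744
t 2.15 tcp [0.5764 0.0999 0.3291] F [ 0.  -0.3 -0.3] shift [ 0.1295 -0.4032 -0.051 ] turn [ 0.0006 -0.0013  0.0007]
```

>>> step_arm(plan=[[1,0.055,0,-0.025,0,0,0],[1,0.11,-0.01,-0.04,0,0,0],[1,0.13,-0.065,-0.05,0,0,0],[1,0.16,-0.115,-0.05,0,0,0],[1,0.17,-0.17,-0.05,0,0,0]])

```text
time: 2.78
tcp_pos: [0.415, -0.0789, 0.3799]
ee_rot: [0.0, -0.03, 1.0, -0.0]
contact_force: [1.1, -1.3, -1.0]
opening: 0.0856
grasp_force: 0.0
```

>>> step_arm(plan=[[1,0,-0.06,0,0,0,0],[1,0,-0.12,0,0,0,0],[1,0,-0.18,0,0,0,0],[1,-0.02,-0.235,0,0,0,0],[1,-0.02,-0.235,0,0,0,0]])

```text
time: 3.4
tcp_pos: [0.4515, -0.3156, 0.3786]
ee_rot: [0.0, -0.028, 1.0, -0.0]
contact_force: [-0.9, 0.8, -0.6]
opening: 0.0858
grasp_force: 0.0
```

>>> step_arm(plan=[[1,0,0,0,0,0,0]])

```text
time: 3.52
tcp_pos: [0.4502, -0.3115, 0.3789]
ee_rot: [-0.001, -0.029, 1.0, 0.001]
contact_force: [0.3, -0.5, -0.1]
opening: 0.0854
grasp_force: 0.0
```

```bash
python3 -c "
from h import *
goal([.49,-.315,.38],.056)
i=ctrl.camera_info('wrist');np.save('w2.npy',i,allow_pickle=True)
im=ctrl.get_image('wrist')[:,:,::-1];cv2.imwrite('pics/w2.png',im);cv2.imwrite('pics/w2b.png',cv2.resize(im,None,fx=1.5,fy=1.5,interpolation=2))
"
```

```text
t 3.52 tcp [ 0.4502 -0.3115  0.3789] F [ 0.3 -0.5 -0.1] shift [-0.0395 -0.0058 -0.0011] turn [ 0.0019 -0.0011  0.002 ]
```

View pics/w2b.png

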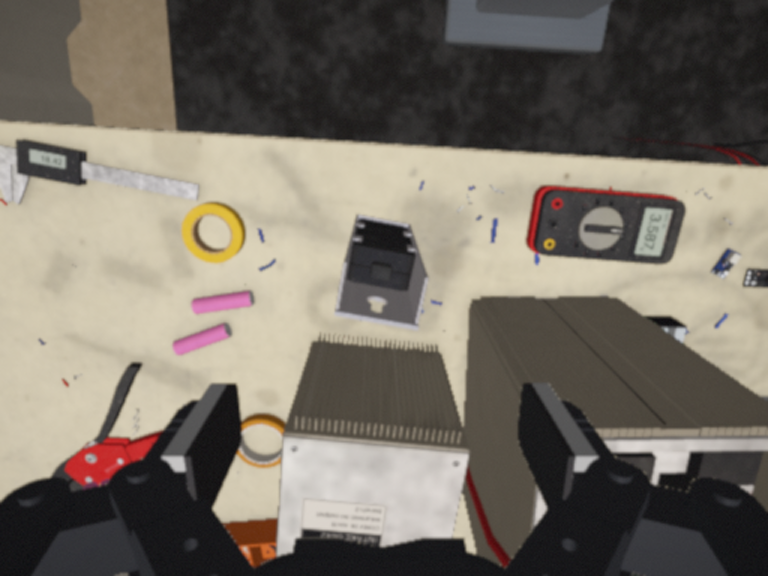

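```bash
python3 -c "
from h import *
i=np.load('w2.npy',allow_pickle=True).item()
a=onz('wrist',224,210.5,.2,i);b=onz('wrist',278.5,217,.2,i);print('back top',a.round(4),b.round(4),np.linalg.norm(a-b),'yaw',-(b-a)[0]/(b-a)[1],'mid',(a+b)/2)
for u,v in((238,144),(273,149)):print('front bot/top',onz('wrist',u,v,0,i).round(4),onz('wrist',u,v,.2,i).round(4))
print('hs bottom',onz('wrist',212,228,0,i).round(3));
for z in(.1,.15,.18,.2,.22,.25):print(z,onz('wrist',195,288,z,i).round(3),'bigbox',onz('wrist',355,291,z,i).round(3))
print('bigbox bot',onz('wrist',314,199,0,i).round(3))
im=cv2.imread('pics/w2.png')[130:240,205:305];cv2.imwrite('pics/w2c.png',cv2.resize(im,None,fx=5,fy=5,interpolation=2))
"
```

```text
back top [ 0.4893 -0.3378  0.2   ] [ 0.4933 -0.2823  0.2   ] 0.05562855649836167 yaw -0.07119794518653509 mid [ 0.49130464 -0.31006001  0.2       ]
front bot/top [ 0.4552 -0.3334  0.    ] [ 0.4214 -0.3266  0.2   ]
front bot/top [ 0.46   -0.2781  0.    ] [ 0.4242 -0.2932  0.2   ]
hs bottom [ 0.601 -0.371  0.   ]
0.1 [ 0.652 -0.384  0.1  ] bigbox [ 0.644 -0.15   0.1  ]
0.15 [ 0.617 -0.375  0.15 ] bigbox [ 0.61 -0.17  0.15]
0.18 [ 0.596 -0.37   0.18 ] bigbox [ 0.59  -0.183  0.18 ]
0.2 [ 0.582 -0.367  0.2  ] bigbox [ 0.576 -0.191  0.2  ]
0.22 [ 0.568 -0.364  0.22 ] bigbox [ 0.563 -0.199  0.22 ]
0.25 [ 0.547 -0.359  0.25 ] bigbox [ 0.542 -0.212  0.25 ]
bigbox bot [ 0.539 -0.204  0.   ]
```

View pics/w2c.png

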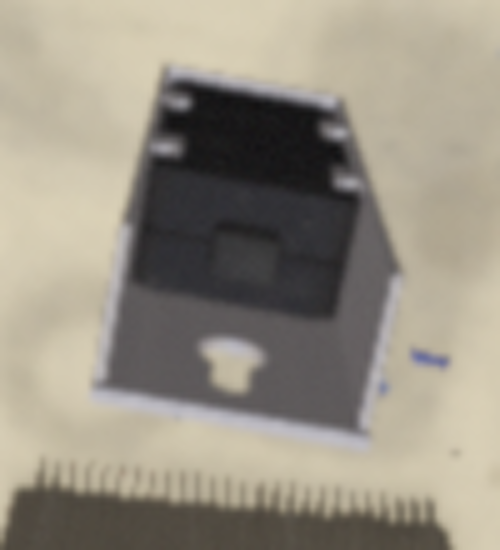

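```bash
python3 -c "
from h import *
i=np.load('w2.npy',allow_pickle=True).item()
P=[onz('wrist',205+x/5,130+y/5,z,i) for x,y,z in((96,391,.2),(368,446,.2),(402,274,.196),(124,226,.196),(165,68,.0),(342,102,.0))]
for p in P:print(p.round(4))
d=P[1]-P[0];print('yaw',-d[0]/d[1],np.linalg.norm(d)); d=P[2]-P[3];print('yaw',-d[0]/d[1],np.linalg.norm(d));d=P[5]-P[4];print('yaw',-d[0]/d[1],np.linalg.norm(d))
print('top centre',sum(P[:4])/4)
"
```

```text
[ 0.4868 -0.3377  0.2   ]
[ 0.4957 -0.282   0.2   ]
[ 0.46   -0.2779  0.196 ]
[ 0.4533 -0.3335  0.196 ]
[ 0.4546 -0.3334  0.    ]
[ 0.4621 -0.2773  0.    ]
yaw -0.15892306799253528 0.05635882106416258
yaw -0.12117104008685367 0.056030298364376244
yaw -0.1345364679201722 0.05663051237130429
top centre [ 0.4739609  -0.30775405  0.198     ]
```

```bash
python3 -c "
from h import *
goal([.4755,-.308,.161],-.137)"
```

```text
t 3.58 tcp [ 0.4501 -0.3112  0.3792] F [-0.4  0.1 -0.1] shift [-0.0257  0.0014  0.2182] turn [ 0.0014 -0.0009  0.1955]
```

>>> step_arm(plan=[[1,-0.013,0.001,0,0,0,0.1],[1,-0.0257,0.0015,0.02,0,0,0.195],[1,-0.0257,0.0015,0.06,0,0,0.195],[1,-0.0257,0.0015,0.1,0,0,0.195],[1,-0.0257,0.0015,0.1,0,0,0.195]])

```text
time: 4.2
tcp_pos: [0.4742, -0.307, 0.2771]
ee_rot: [-0.003, 0.068, 0.998, 0.003]
contact_force: [-0.1, 0.5, 0.8]
opening: 0.0854
grasp_force: 0.0
```

```bash
python3 -c "
from h import *
goal([.4755,-.308,.161],-.137)
i=ctrl.camera_info('wrist');np.save('w3.npy',i,allow_pickle=True)
im=ctrl.get_image('wrist')[:,:,::-1];cv2.imwrite('pics/w3.png',im);cv2.imwrite('pics/w3b.png',cv2.resize(im,None,fx=1.5,fy=1.5,interpolation=2))
"
```

```text
t 4.2 tcp [ 0.4742 -0.307   0.2771] F [-0.1  0.5  0.8] shift [-0.0021 -0.0013  0.1161] turn [ 0.0047 -0.0062  0.0005]
```

View pics/w3b.png

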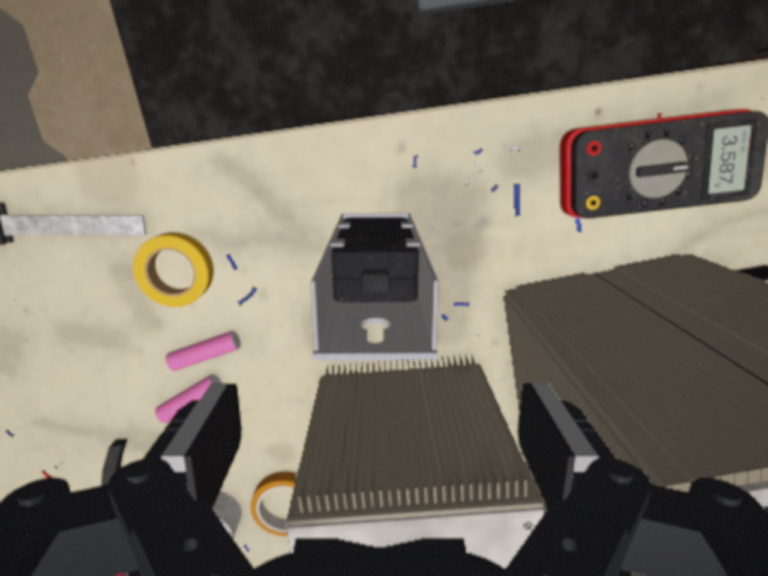

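```bash
python3 -c "
from h import *
i=np.load('w3.npy',allow_pickle=True).item()
for x,y,z in((313,355,.2),(437,355,.2),(314,282,.196),(437,281,.196),(342,215,0),(410,215,0)):print(onz('wrist',x/1.5,y/1.5,z,i).round(4))
"
```

```text
[ 0.4868 -0.3389  0.2   ]
[ 0.4947 -0.2824  0.2   ]
[ 0.4535 -0.3329  0.196 ]
[ 0.4606 -0.2785  0.196 ]
[ 0.4548 -0.334   0.    ]
[ 0.4626 -0.2779  0.    ]
```

>>> step_arm(plan=[[1,-0.001,-0.001,0.03,0.004,-0.005,0],[1,-0.0015,-0.001,0.06,0.004,-0.005,0],[1,-0.0015,-0.001,0.09,0.004,-0.005,0],[1,-0.0015,-0.001,0.11,0.004,-0.005,0],[1,-0.0015,-0.001,0.116,0.004,-0.005,0]])

```text
time: 4.88
tcp_pos: [0.478, -0.3119, 0.1645]
ee_rot: [0.003, 0.069, 0.998, -0.003]
contact_force: [-0.3, 0.4, -0.2]
opening: 0.0856
grasp_force: 0.0
```

>>> step_arm(plan=[[1,0,0,0,0,0,0],[1,0,0,0,0,0,0]])

```text
time: 5.12
tcp_pos: [0.4781, -0.3125, 0.165]
ee_rot: [0.004, 0.069, 0.998, -0.003]
contact_force: [-0.3, -0.2, -0.8]
opening: 0.0856
grasp_force: 0.0
```

```bash
python3 -c "
from h import *
goal([.4755,-.308,.161],-.137)"
```

```text
t 5.12 tcp [ 0.4781 -0.3125  0.165 ] F [-0.3 -0.2 -0.8] shift [0.0032 0.0041 0.0039] turn [-0.0059  0.0076 -0.0015]
```

>>> step_arm(plan=[[1,0.003,0.004,0.004,-0.005,0.006,-0.001],[1,0.003,0.004,0.004,-0.005,0.006,-0.001],[1,0.003,0.004,0.004,-0.005,0.006,-0.001]])

```text
time: 5.5
tcp_pos: [0.4748, -0.3074, 0.1593]
ee_rot: [-0.0, 0.069, 0.998, 0.001]
contact_force: [-0.4, 0.6, 0.4]
opening: 0.0852
grasp_force: 0.0
```

```bash
python3 -c "
from h import *
goal([.4755,-.308,.161],-.137)"
```

```text
t 5.5 tcp [ 0.4748 -0.3074  0.1593] F [-0.4  0.6  0.4] shift [-0.0008 -0.0005 -0.0017] turn [ 0.001  -0.001  -0.0007]
```

>>> step_arm(plan=[[0.4,0,0,-0.001,0,0,0],[0.3,0,0,-0.001,0,0,0],[0.2,0,0,-0.001,0,0,0],[0,0,0,-0.001,0,0,0],[0,0,0,-0.001,0,0,0]])

```text
time: 6.12
tcp_pos: [0.4751, -0.308, 0.1607]
ee_rot: [-0.0, 0.069, 0.998, -0.0]
contact_force: [-0.6, -1.3, 3.7]
opening: 0.0575
grasp_force: 59.6
```

>>> step_arm(plan=[[0,0,0,0,0,0,0],[0,0,0,0,0,0,0]])

```text
time: 6.38
tcp_pos: [0.4751, -0.308, 0.1607]
ee_rot: [-0.0, 0.069, 0.998, -0.0]
contact_force: [-0.4, -1.4, 5.2]
opening: 0.0576
grasp_force: 59.8
```

```bash
python3 -c "
from h import *
goal([.4755,-.308,.161],-.137);s=st()[0];print(s['opening'],s['grasp_force'],s['wrist_torque'])"
```

```text
t 6.38 tcp [ 0.4751 -0.308   0.1607] F [-0.4 -1.4  5.2] shift [-0.0004  0.     -0.0003] turn [-0.0001 -0.0001 -0.0006]
0.05761637840876778 59.7509104013443 [-0.2000967   0.23281145 -0.0478138 ]
```

>>> step_arm(plan=[[0,0,0,-0.015,0,0,0],[0,0.005,0,-0.03,0,0,0],[0,0.015,0,-0.05,0,0,0],[0,0.03,0.01,-0.07,0,0,0.0],[0,0.04,0.03,-0.08,0,0,0]])

```text
time: 7.0
tcp_pos: [0.4388, -0.2719, 0.2414]
ee_rot: [-0.0, 0.07, 0.998, 0.0]
contact_force: [0.2, -0.2, -6.6]
opening: 0.0576
grasp_force: 60.2
```

```bash
python3 -c "
from h import *
i=np.load('w1.npy',allow_pickle=True).item()
print(i['world_from_camera'][:3,3],onz('wrist',243.25,226,.213,i).round(4),onz('wrist',243.25,226,.21,i).round(4))
goal([.45,-.05,.245],.053);s=st()[0];print(s['opening'],s['grasp_force'],s['wrist_torque'])"
```

```text
[0.49655644 0.09486416 0.45385111] [0.6038 0.0932 0.213 ] [0.6051 0.0932 0.21  ]
t 7.0 tcp [ 0.4388 -0.2719  0.2414] F [ 0.2 -0.2 -6.6] shift [ 0.0197  0.2213 -0.0034] turn [ 7.000e-04 -1.000e-04 -1.923e-01]
0.057552364321032085 60.16030311584473 [-0.01214071 -0.05977927 -0.00395813]
```

```bash
python3 -c "
from h import *
goal([.44,-.02,.225],.053);goal([.5,.0877,.2077],.053)"
```

```text
t 7.0 tcp [ 0.4388 -0.2719  0.2414] F [ 0.2 -0.2 -6.6] shift [0.0337 0.2496 0.0166] turn [ 7.000e-04 -1.000e-04 -1.923e-01]
t 7.0 tcp [ 0.4388 -0.2719  0.2414] F [ 0.2 -0.2 -6.6] shift [-0.0107  0.3646  0.034 ] turn [ 7.000e-04 -1.000e-04 -1.923e-01]
```

>>> step_arm(plan=[[0,0.012,0.03,0,0,0,0],[0,0.022,0.07,0.005,0,0,-0.05],[0,0.028,0.115,0.008,0,0,-0.1],[0,0.032,0.16,0.012,0,0,-0.15],[0,0.034,0.205,0.017,0,0,-0.193]])

```text
time: 7.62
tcp_pos: [0.4327, -0.062, 0.2236]
ee_rot: [-0.001, -0.028, 1.0, 0.001]
contact_force: [0.5, -0.6, -5.8]
opening: 0.0579
grasp_force: 60.1
```

```bash
python3 -c "
from h import *
goal([.5,.0877,.2077],.053)"
```

```text
t 7.62 tcp [ 0.4327 -0.062   0.2236] F [ 0.5 -0.6 -5.8] shift [-0.0757  0.1456  0.0161] turn [ 0.0022 -0.0014  0.0035]
```

>>> step_arm(plan=[[0,-0.01,0.04,0.003,0,0,0.003],[0,-0.025,0.08,0.006,0,0,0.003],[0,-0.045,0.115,0.01,0,0,0.003],[0,-0.065,0.138,0.014,0,0,0.003],[0,-0.076,0.1455,0.016,0,0,0.003]])

```text
time: 8.25
tcp_pos: [0.5012, 0.0871, 0.2075]
ee_rot: [-0.001, -0.027, 1.0, 0.001]
contact_force: [-0.6, -1.4, -6.3]
opening: 0.0572
grasp_force: 60.4
```

>>> step_arm(plan=[[0,0,0,0,0,0,0],[0,0,0,0,0,0,0],[0,0,0,0,0,0,0]])

```text
time: 8.62
tcp_pos: [0.5009, 0.0841, 0.2077]
ee_rot: [-0.001, -0.025, 1.0, 0.001]
contact_force: [1.0, 0.4, -5.5]
opening: 0.0574
grasp_force: 60.5
```

```bash
python3 -c "
from h import *
goal([.55,.0903,.2077],.053)
s=ctrl.get_state();print(s['wrist_torque'])
i=ctrl.camera_info('wrist');np.save('w4.npy',i,allow_pickle=True)
im=ctrl.get_image('wrist')[:,:,::-1];cv2.imwrite('pics/w4.png',im);cv2.imwrite('pics/w4b.png',cv2.resize(im,None,fx=1.5,fy=1.5,interpolation=2))
"
```

```text
t 8.62 tcp [0.5009 0.0841 0.2077] F [ 1.   0.4 -5.5] shift [-0.0493  0.0037 -0.    ] turn [ 0.0011 -0.0018 -0.0021]
[0.03118983 0.00412059 0.01932569]
```

View pics/w4b.png

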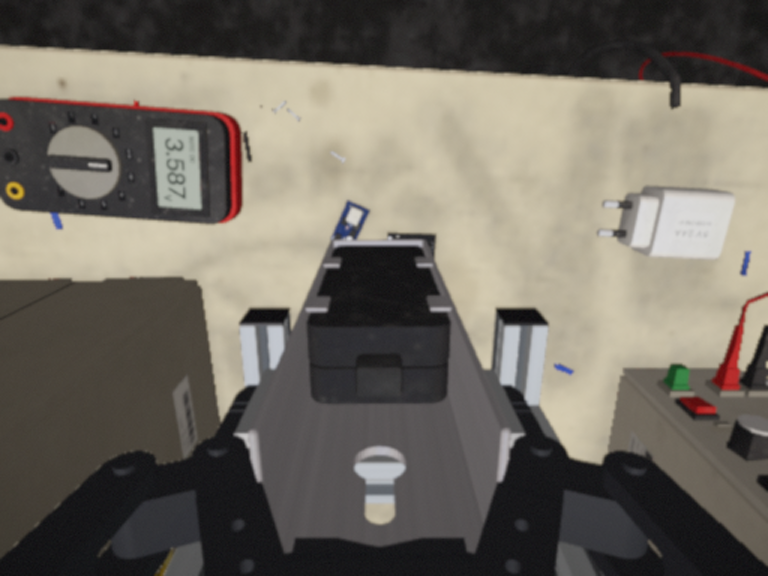

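>>> step_arm(plan=[[0,-0.02,0.002,0,0,0,-0.002],[0,-0.04,0.0035,0,0,0,-0.002],[0,-0.049,0.0035,0,0,0,-0.002],[0,-0.049,0.0035,0,0,0,-0.002],[0,-0.049,0.0035,0,0,0,-0.002]])

```text
time: 9.3
tcp_pos: [0.5491, 0.0908, 0.2073]
ee_rot: [-0.002, -0.027, 1.0, 0.001]
contact_force: [0.0, -0.0, -5.5]
opening: 0.0573
grasp_force: 60.4
```

>>> step_arm(plan=[[0,0,0,0,0,0,0],[0,0,0,0,0,0,0]])

```text
time: 9.55
tcp_pos: [0.55, 0.091, 0.2077]
ee_rot: [-0.001, -0.027, 1.0, 0.001]
contact_force: [-1.0, -0.4, -5.2]
opening: 0.0575
grasp_force: 60.4
```

```bash
python3 -c "
from h import *
goal([.567,.0912,.2077],.053)
s=ctrl.get_state();print(s['wrist_torque'])
im=ctrl.get_image('wrist')[:,:,::-1];cv2.imwrite('pics/w5.png',im);a=im[285:365,215:295];cv2.imwrite('pics/w5b.png',cv2.resize(a,None,fx=7,fy=7,interpolation=2))
"
```

```text
t 9.55 tcp [0.55   0.091  0.2077] F [-1.  -0.4 -5.2] shift [-0.017  -0.0007 -0.    ] turn [ 0.0011 -0.0012  0.0013]
[ 0.00985546  0.01356699 -0.00015176]
```

View pics/w5b.png

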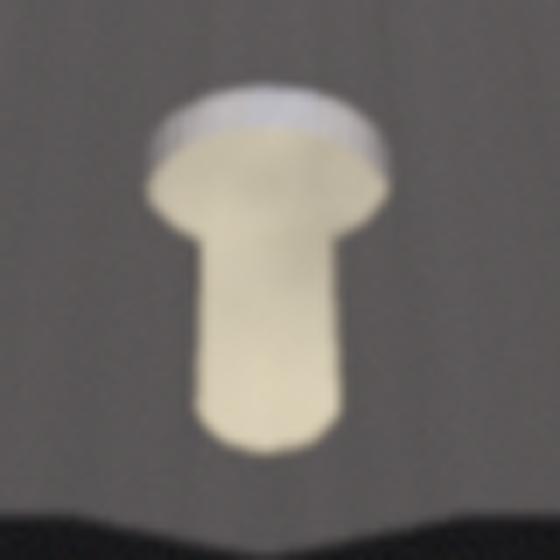

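>>> step_arm(plan=[[0,-0.006,-0.0005,0,0,0,0],[0,-0.012,-0.001,0,0,0,0.0],[0,-0.017,-0.001,0,0,0,0],[0,-0.017,-0.001,0,0,0,0],[0,-0.017,-0.001,0,0,0,0]])

```text
time: 10.22
tcp_pos: [0.5672, 0.0909, 0.2075]
ee_rot: [-0.001, -0.027, 1.0, 0.001]
contact_force: [0.7, 0.1, -6.7]
opening: 0.0574
grasp_force: 60.5
```

>>> step_arm(plan=[[0,-0.001,0,0,0,0,0],[0,-0.002,0,0,0,0,0],[0,-0.002,0,0,0,0,0]])

```text
time: 10.6
tcp_pos: [0.5696, 0.091, 0.2077]
ee_rot: [-0.0, -0.027, 1.0, 0.001]
contact_force: [-0.7, 0.5, -5.7]
opening: 0.0576
grasp_force: 60.5
```

```bash
python3 -c "
from h import *
goal([.583,.0918,.2077],.053);t=st()[1];print('lat',-.053*t[0]+.9986*t[1])
im=ctrl.get_image('wrist')[:,:,::-1];cv2.imwrite('pics/w6.png',im)
g=im[285:365,215:295].mean(2)
for r in range(10,68,3):print(r+285,g[r,16:60:2].astype(int))
"
```

```text
t 10.6 tcp [0.5696 0.091  0.2077] F [-0.7  0.5 -5.7] shift [-0.0134  0.0001  0.    ] turn [ 0.0011 -0.0006  0.0012]
lat 0.060639858280093516
295 [89 90 90 89 90 90 88 91 93 92 90 92 92 91 93 88 91 92 90 89 89 91]
298 [ 90  90  91  90  90  89 101 135 157 171 178 179 176 172 156 122 100  93
  91  89  89  92]
301 [ 89  90  90  91 119 153 172 183 188 189 192 193 194 192 190 185 178 158
 108  90  88  90]
304 [ 89  89  90 121 148 167 181 191 195 196 194 191 187 183 182 182 180 174
 157 112  89  91]
307 [ 88  90  96 131 174 191 197 197 196 195 192 190 186 182 178 177 179 180
 166 133  94  91]
310 [ 89  90 104 177 194 195 195 195 195 194 193 191 187 184 180 181 183 185
 186 162  96  90]
313 [ 88  90 106 178 195 195 194 194 193 193 193 193 190 187 187 186 187 190
 190 153  91  89]
316 [ 89  89  88 101 161 192 198 195 194 194 194 195 194 194 192 191 190 181
 132  92  88  89]
319 [ 89  90  89  89  90 100 154 197 197 198 198 197 198 197 197 188 122  93
  90  90  88  87]
322 [ 89  89  89  90  89  88 125 190 192 192 192 193 191 191 191 184 107  89
  90  90  89  88]
325 [89 89 89 89 89 88 89 80 63 55 41 40 52 63 77 93 89 89 90 89 89 87]
328 [90 89 89 90 90 88 78 47 42 11  1  2  6 41 48 55 84 89 90 90 90 89]
331 [88 89 89 89 88 89 77 54 49 41 30 28 41 52 54 56 84 88 89 89 89 88]
334 [89 89 88 90 88 88 80 66 70 71 69 71 70 66 61 61 83 87 89 88 88 88]
337 [88 90 89 89 88 88 80 71 75 75 76 75 73 71 67 65 82 89 88 90 89 88]
340 [89 89 89 89 88 87 85 78 78 78 79 77 77 75 72 77 89 88 89 89 89 89]
343 [ 88  89  89  89  87  89 129 130 100  98  98  96  95  95 127 179 139  88
  88  90  89  88]
346 [ 89  88  89  89  89  87  95 135  95 102 105 103  97  90 170 139  91  87
  88  88  90  87]
349 [88 89 89 88 87 86 88 91 89 93 94 93 89 88 95 90 89 88 87 87 89 88]
352 [89 88 88 89 87 87 90 89 89 88 88 87 87 88 89 89 87 87 88 88 89 88]
```

>>> step_arm(plan=[[0,-0.0015,0,0,0,0,0],[0,-0.003,0,0,0,0,0],[0,-0.003,0,0,0,0,0]])

```text
time: 11.02
tcp_pos: [0.5727, 0.0911, 0.2077]
ee_rot: [-0.0, -0.027, 1.0, 0.001]
contact_force: [1.1, -0.3, -5.3]
opening: 0.0574
grasp_force: 60.5
```

>>> step_arm(plan=[[0,-0.0015,0,0,0,0,0],[0,-0.002,0,0,0,0,0],[0,-0.002,0,0,0,0,0]])

```text
time: 11.4
tcp_pos: [0.5745, 0.0912, 0.2076]
ee_rot: [-0.0, -0.027, 1.0, 0.001]
contact_force: [0.5, -0.1, -5.8]
opening: 0.0573
grasp_force: 60.5
```

>>> step_arm(plan=[[0,-0.001,0,0,0,0,0],[0,-0.002,0,0,0,0,0],[0,-0.002,0,0,0,0,0]])

```text
time: 11.78
tcp_pos: [0.5766, 0.0913, 0.2077]
ee_rot: [-0.0, -0.027, 1.0, 0.001]
contact_force: [-0.3, -0.1, -5.3]
opening: 0.0575
grasp_force: 60.5
```

>>> step_arm(plan=[[0,-0.001,0,0,0,0,0],[0,-0.002,0,0,0,0,0],[0,-0.002,0,0,0,0,0]])

```text
time: 12.15
tcp_pos: [0.5786, 0.0914, 0.2077]
ee_rot: [-0.0, -0.027, 1.0, 0.001]
contact_force: [-0.4, -0.1, -5.7]
opening: 0.0572
grasp_force: 60.5
```

```bash
python3 -c "
from h import *
goal([.583,.0918,.2077],.053)
im=ctrl.get_image('wrist')[:,:,::-1];cv2.imwrite('pics/w7.png',im)
g=im[285:365,215:295].mean(2)
for r in range(10,68,3):print(r+285,*g[r,16:60:2].astype(int))
"
```

```text
t 12.15 tcp [0.5786 0.0914 0.2077] F [-0.4 -0.1 -5.7] shift [-0.0044  0.0001 -0.    ] turn [ 0.0011 -0.0006  0.0012]
295 89 90 92 92 91 90 89 91 93 93 92 93 92 93 93 91 91 92 91 90 89 92
298 90 90 91 92 92 91 103 135 158 173 179 180 178 174 158 124 101 94 92 91 89 92
301 89 91 91 91 121 154 173 184 189 189 193 193 196 193 190 187 180 158 108 91 89 91
304 89 89 93 121 150 168 182 191 194 195 194 192 189 186 185 185 183 174 157 112 89 91
307 89 91 98 128 171 189 192 192 190 187 184 184 184 186 185 185 185 184 165 132 95 90
310 89 90 95 101 104 104 97 78 64 45 23 21 42 64 75 92 102 104 103 110 93 89
313 90 90 91 96 92 57 47 48 46 19 3 0 15 43 49 49 58 91 98 93 88 89
316 90 89 91 90 77 53 54 58 61 57 51 52 54 60 58 54 53 70 91 91 90 89
319 89 90 91 90 90 88 80 70 72 74 76 76 74 71 65 65 83 89 90 90 89 89
322 89 90 90 91 91 89 86 76 77 78 77 77 75 72 71 73 88 91 91 91 90 88
325 90 90 91 91 91 89 90 89 86 83 83 84 82 79 81 99 93 90 90 90 89 88
328 89 90 89 90 91 89 138 176 105 104 107 105 101 98 169 191 119 89 91 90 90 89
331 90 89 90 91 89 89 141 187 102 103 106 105 100 94 184 194 122 89 90 89 89 89
334 90 90 90 90 90 89 143 188 103 104 106 105 100 93 183 196 130 89 89 91 89 89
337 89 89 88 90 89 89 98 105 94 94 94 94 93 93 103 108 95 88 89 90 90 89
340 90 90 90 89 90 88 92 95 95 96 96 95 95 95 96 96 94 89 89 90 89 88
343 89 90 89 90 89 89 92 96 96 96 96 96 97 96 96 96 92 89 90 91 90 89
346 90 91 89 90 89 87 90 94 98 99 98 98 99 99 97 93 88 88 89 91 90 89
349 90 89 89 90 89 88 88 90 90 92 93 92 90 89 91 90 89 88 87 90 90 88
352 89 89 89 89 88 89 89 91 90 90 90 88 88 89 90 90 90 88 88 89 89 88
```

>>> step_arm(plan=[[0,-0.001,0,0,0,0,0],[0,-0.002,0,0,0,0,0],[0,-0.002,0,0,0,0,0]])

```text
time: 12.58
tcp_pos: [0.5806, 0.0916, 0.2077]
ee_rot: [-0.0, -0.027, 1.0, 0.001]
contact_force: [-1.3, -0.3, -5.4]
opening: 0.0577
grasp_force: 60.5
```

>>> step_arm(plan=[[0,-0.001,0,0,0,0,0],[0,-0.0015,0,0,0,0,0],[0,-0.0015,0,0,0,0,0]])

```text
time: 12.95
tcp_pos: [0.582, 0.0916, 0.2076]
ee_rot: [-0.0, -0.027, 1.0, 0.001]
contact_force: [0.3, 0.3, -5.6]
opening: 0.0576
grasp_force: 60.5
```

>>> step_arm(plan=[[0,-0.001,0,0,0,0,0],[0,-0.0015,0,0,0,0,0],[0,-0.0015,0,0,0,0,0]])

```text
time: 13.32
tcp_pos: [0.5835, 0.0917, 0.2076]
ee_rot: [-0.0, -0.027, 1.0, 0.001]
contact_force: [-0.4, 0.6, -5.3]
opening: 0.0576
grasp_force: 60.5
```

>>> step_arm(plan=[[0,-0.001,0,0,0,0,0],[0,-0.001,0,0,0,0,0]])

```text
time: 13.58
tcp_pos: [0.5846, 0.0918, 0.2077]
ee_rot: [-0.0, -0.027, 1.0, 0.001]
contact_force: [-0.6, -0.6, -5.4]
opening: 0.0576
grasp_force: 60.5
```

>>> step_arm(plan=[[0,-0.001,0,0,0,0,0],[0,-0.001,0,0,0,0,0]])

```text
time: 13.82
tcp_pos: [0.5856, 0.0918, 0.2077]
ee_rot: [-0.0, -0.027, 1.0, 0.001]
contact_force: [-0.0, 0.6, -6.5]
opening: 0.0574
grasp_force: 60.5
```

>>> step_arm(plan=[[0,-0.001,0,0,0,0,0],[0,-0.001,0,0,0,0,0]])

```text
time: 14.08
tcp_pos: [0.5865, 0.0919, 0.2076]
ee_rot: [-0.0, -0.027, 1.0, 0.001]
contact_force: [0.0, 0.3, -5.7]
opening: 0.0574
grasp_force: 60.5
```

>>> step_arm(plan=[[0,-0.001,0,0,0,0,0],[0,-0.001,0,0,0,0,0]])

```text
time: 14.32
tcp_pos: [0.5866, 0.0919, 0.2075]
ee_rot: [-0.001, -0.027, 1.0, 0.001]
contact_force: [-1.9, -0.7, -3.8]
opening: 0.0577
grasp_force: 60.6
```

>>> step_arm(plan=[[0,-0.001,0,0,0,0,0],[0,-0.001,0,0,0,0,0]])

```text
time: 14.58
tcp_pos: [0.5866, 0.0919, 0.2074]
ee_rot: [-0.003, -0.027, 1.0, 0.001]
contact_force: [-5.1, -1.2, -2.6]
opening: 0.0576
grasp_force: 60.8
```

```bash
python3 -c "
from h import *
goal([.59,.0921,.2077],.053)
im=ctrl.get_image('wrist')[:,:,::-1];cv2.imwrite('pics/w8.png',im)
g=im[285:365,215:295].mean(2)
for r in range(7,68,3):print(r+285,*g[r,16:60:2].astype(int))
"
```

```text
t 14.57 tcp [0.5866 0.0919 0.2074] F [-5.1 -1.2 -2.6] shift [-0.0034 -0.     -0.0003] turn [ 0.0012 -0.0052  0.0011]
292 90 91 92 91 91 92 91 93 94 93 93 92 92 93 93 92 93 94 93 92 91 93
295 90 91 93 91 91 90 88 78 62 46 33 32 47 63 80 90 92 93 92 90 91 92
298 91 92 91 92 89 68 51 47 41 9 3 2 10 43 50 52 71 90 93 91 89 93
301 91 91 92 91 67 50 55 59 59 53 49 47 52 62 58 52 50 99 106 92 91 93
304 91 92 93 112 63 62 65 70 73 75 76 76 74 70 66 60 55 75 141 114 90 92
307 90 92 99 127 98 73 75 76 78 79 80 78 76 75 71 67 62 98 149 134 96 91
310 90 92 108 176 181 146 101 86 84 83 83 82 81 80 79 92 145 186 189 166 97 93
313 90 90 109 190 206 207 199 158 106 107 107 106 104 102 157 200 205 207 204 164 94 90
316 91 90 91 104 168 200 204 178 102 107 108 107 102 95 188 204 203 192 140 94 90 89
319 90 91 91 90 92 102 157 174 103 107 108 107 101 93 185 194 123 94 92 91 90 91
322 90 91 91 91 90 90 108 134 98 99 100 100 96 94 142 148 100 91 91 91 90 89
325 90 90 92 92 91 91 92 96 97 97 96 96 97 96 97 96 92 90 91 92 91 89
328 90 91 91 91 91 89 92 98 98 98 97 98 98 98 98 99 93 90 91 91 89 89
331 90 90 91 90 90 89 93 99 100 101 100 100 100 101 100 100 92 91 90 90 91 89
334 91 90 90 92 90 89 95 103 101 101 102 101 101 101 101 102 93 89 90 91 91 90
337 90 91 90 92 91 89 107 125 127 127 127 126 126 126 126 124 101 89 89 91 91 89
340 90 90 90 92 89 90 149 189 190 190 190 190 190 190 190 188 138 89 90 91 90 89
343 91 90 91 91 89 90 159 203 204 204 204 204 205 204 205 202 144 91 89 91 90 91
346 90 91 91 90 89 89 97 156 195 202 203 203 203 202 194 142 93 88 90 91 90 89
349 91 89 91 91 90 88 91 93 100 117 138 148 129 111 98 92 90 88 90 89 91 90
352 91 90 91 92 89 90 90 92 92 91 90 89 88 91 91 91 90 90 88 90 91 91
```

>>> step_arm(plan=[[0,0.0005,-0.0003,0.002,0,0.004,0],[0,0.0005,-0.0003,0.004,0,0.004,0],[0,0.0005,-0.0003,0.006,0,0.004,0],[0,0.0005,-0.0003,0.008,0,0.004,0],[0,0.0005,-0.0003,0.01,0,0.004,0]])

```text
time: 15.25
tcp_pos: [0.5865, 0.0917, 0.1974]
ee_rot: [-0.004, -0.027, 1.0, 0.001]
contact_force: [-5.2, -2.3, -2.1]
opening: 0.0574
grasp_force: 60.8
```

>>> step_arm(plan=[[0,0,0,0.0015,0,0,0],[0,0,0,0.003,0,0,0],[0,0,0,0.0045,0,0,0],[0,0,0,0.006,0,0,0],[0,0,0,0.006,0,0,0]])

```text
time: 15.88
tcp_pos: [0.5864, 0.0917, 0.1912]
ee_rot: [-0.004, -0.027, 1.0, 0.001]
contact_force: [-4.2, 0.0, -3.1]
opening: 0.0576
grasp_force: 60.8
```

```bash
python3 -c "
from h import *
goal([.5866,.0919,.1867],.053);s=st()[0];print(s['wrist_torque'],s['grasp_force'])"
```

```text
t 15.88 tcp [0.5864 0.0917 0.1912] F [-4.2  0.  -3.1] shift [-0.0002  0.0002  0.0045] turn [ 0.0014 -0.0083  0.001 ]
[-0.0763074   0.58973592 -0.11415809] 60.808457136154175
```

>>> step_arm(plan=[[0,0,0,0.001,0,0,0],[0,0,0,0.002,0,0,0],[0,0,0,0.003,0,0,0]])

```text
time: 16.25
tcp_pos: [0.5864, 0.0917, 0.1884]
ee_rot: [-0.004, -0.027, 1.0, 0.001]
contact_force: [-5.1, 0.5, -2.5]
opening: 0.0574
grasp_force: 60.8
```

>>> step_arm(plan=[[0,0,0,0.001,0,0,0],[0,0,0,0.001,0,0,0]])

```text
time: 16.5
tcp_pos: [0.5864, 0.0917, 0.1873]
ee_rot: [-0.004, -0.027, 1.0, 0.001]
contact_force: [-4.9, -0.3, -2.8]
opening: 0.0576
grasp_force: 60.8
```

>>> step_arm(plan=[[0,0,0,0.001,0,0,0],[0,0,0,0.001,0,0,0]])

```text
time: 16.75
tcp_pos: [0.5864, 0.0917, 0.1865]
ee_rot: [-0.004, -0.027, 1.0, 0.001]
contact_force: [-5.7, -0.5, -2.3]
opening: 0.0575
grasp_force: 60.9
```

>>> step_arm(plan=[[0,0,0,0.001,0,0,0],[0,0,0,0.001,0,0,0]])

```text
time: 17.0
tcp_pos: [0.5865, 0.0917, 0.1862]
ee_rot: [-0.004, -0.027, 1.0, 0.001]
contact_force: [-7.0, -0.9, 2.0]
opening: 0.0571
grasp_force: 61.2
```

>>> step_arm(plan=[[0,0,0,0.001,0,0,0],[0,0,0,0.001,0,0,0]])

```text
time: 17.25
tcp_pos: [0.5865, 0.0917, 0.1859]
ee_rot: [-0.004, -0.027, 1.0, 0.0]
contact_force: [-8.6, -0.8, 4.7]
opening: 0.0575
grasp_force: 61.6
```

>>> step_arm(plan=[[0,0,0,0,0,0,0],[0,0.001,0,0,0,0,0],[0,0.001,0,0,0,0,0]])

```text
time: 17.62
tcp_pos: [0.5866, 0.0917, 0.186]
ee_rot: [-0.002, -0.027, 1.0, 0.001]
contact_force: [-6.1, -0.8, 3.2]
opening: 0.0574
grasp_force: 61.2
```

>>> step_arm(plan=[[0.72,0,0,0,0,0,0],[0.8,0,0,0,0,0,0],[0.9,0,0,0,0,0,0],[1,0,0,0,0,0,0],[1,0,0,0,0,0,0]])

```text
time: 18.25
tcp_pos: [0.5871, 0.0916, 0.1846]
ee_rot: [-0.002, -0.027, 1.0, 0.001]
contact_force: [-0.9, 0.1, 0.2]
opening: 0.0855
grasp_force: 0.0
```

>>> step_arm(plan=[[1,0,0,-0.01,0,0,0],[1,0,0,-0.03,0,0,0],[1,0,0,-0.06,0,0,0],[1,0,0,-0.1,0,0,0],[1,0,0,-0.14,0,0,0]])

```text
time: 18.88
tcp_pos: [0.5875, 0.0915, 0.3265]
ee_rot: [-0.002, -0.027, 1.0, 0.0]
contact_force: [0.5, -0.6, -0.5]
opening: 0.0853
grasp_force: 0.0
```

>>> step_arm(plan=[[1,0.03,0,0,0,0,0],[1,0.05,0,0,0,0,0],[1,0.05,0,0,0,0,0],[1,0.05,0,0,0,0,0]])

```text
time: 19.38
tcp_pos: [0.5386, 0.0887, 0.3254]
ee_rot: [-0.001, -0.027, 1.0, 0.0]
contact_force: [0.0, -0.4, -0.4]
opening: 0.0857
grasp_force: 0.0
```

```bash
python3 -c "
from h import *
goal([.5866,.0919,.3],.053)
im=ctrl.get_image('wrist')
for d in ctrl.trace('cradle','wrist')[:1]:print(d['p'],d['rect'])
i=ctrl.camera_info('wrist');d0=np.array([.9986,.053]);n=np.array([-.053,.9986]);o=np.array([.5866,.0919])
P=[[*(o+.018*d0+s*.029*n),.226] for s in(-1,1)]+[[*(o-.019*d0+s*.029*n),.026] for s in(-1,1)]
print(proj('wrist',P,i).round(1))
cv2.imwrite('pics/w9.png',cv2.resize(im[:,:,::-1],None,fx=1.5,fy=1.5))
"
```

```text
t 19.38 tcp [0.5386 0.0887 0.3254] F [ 0.  -0.4 -0.4] shift [-0.0481  0.0005  0.0253] turn [ 0.001  -0.0029  0.0011]
0.61 [213.3, 168.5, 290.7, 278.7]
[[216.9 280.2]
 [289.4 280.2]
 [231.4 173.1]
 [274.2 173.1]]
```

```bash
python3 -c "
from rig import ctrl
print(ctrl.close_job())"
```

```text
the job is handed in; nothing more can be done
None
```

The cradle hangs released on the screw, flush against the rail and seated at the end of the slot. The job was handed in at about 19.5 s of the 72 s allowed; the interface gave no verdict.

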